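Steady the swinging hanger and hang the large support ring on it

TASK

The drop hanger on the lab stand has been left swinging: first bring it to rest with a touch against its hook, and let it go so that it hangs still and straight down. Then take the larger of the two dark steel support rings by the block at the end of its shank and hang its ring on the hook. Leave it hanging there at rest, and leave the smaller ring where it lies.

Things in the scene. Friction and masses are not known exactly. Their poses are not given: they have to be found in the camera images.
- large_ring_eye (a point): centre of the hole of the larger support ring (dark steel, flat on the bench, about 120 g): ring of 10 mm bar, hole 46 mm, outside 66 mm. Along its own -x a 10 mm shank leads to a grip block 26 (x) by 16 (y) by 30 mm high, centred 100 mm from this point, reaching from 5 mm below to 25 mm above it. z is normal to the ring, up as it lies. Hung up, its x points up
- small_ring_eye (a point): bystander: the smaller support ring, same block and shank end, but hole only 22 mm, outside 42 mm; point and axes as for the larger ring
- stand: grey lab stand, fixed, base 180 (x) by 110 (y) by 12 mm. Origin: centre of the base's underside; x to the back, y left, z up. Rod at x = +70, 412 mm high. A pin along x, 360 mm up, carries the bright steel hanger: a 14 mm strap hangs at x = +20, and an 8 mm round hook reaches forward from its lower end (see hook_tip). Nothing hangs over the hook's front 60 mm
- hook_tip (a point): the hook's upturned front end, on the hanger; with the hanger straight down it lies in the stand's frame at x -70, y 0, height 232 mm (bar top 236). From it the bar drops to the seat, its lowest place (x -48, height 202, middle of bar), then rises gently to the strap (x +10, height 214)
- hanger (a joint): swing of the hanger about the pin (rad): 0 straight down, positive with the hook to the stand's +y (left). The hook is 0.13 to 0.16 m below the pin. It starts swinging 0.18 to 0.30 rad to either side, over once a second, for more than a minute by itself; leaning on a resting finger it stops bouncing within about 2 s
Mind the look-alikes: they are no part of the job. What is shaped like the part that bears large_ring_eye but purple is not meant.

How it is judged:
On the way:
1. the hanger hangs straight down and still, touched by nothing (within 0.06 rad, slower than 0.25 rad/s), while the large ring still lies on the bench (value of joint hanger between -0.06 and 0.06 rad and velocity of joint hanger between -0.25 and 0.25 rad/s and contact force between hanger and anything else below 0.05 N and height (world z) of large_ring_eye below 0.02 m), for 0.8 s.
At the end, for the whole second after the job is handed in: The large ring hangs on the hook: hole centre, in the stand's frame, at x -66 to +15 mm, y within 30 mm, height 160 to 215 mm; its x axis within 0.3 rad of upright; slower than 0.12 m/s; hanger within 0.12 rad of straight down and slower than 0.5 rad/s (x of large_ring_eye in the frame of stand between -0.066 and 0.015 m and y of large_ring_eye in the frame of stand between -0.03 and 0.03 m and z of large_ring_eye in the frame of stand between 0.16 and 0.215 m and angle between large_ring_eye's own x axis and vertical below 0.3 rad and linear speed of large_ring below 0.12 m/s and value of joint hanger between -0.12 and 0.12 rad and velocity of joint hanger between -0.5 and 0.5 rad/s); the robot touches nothing.
It fails at once if the smaller ring is moved by more than 30 mm (distance of small_ring_eye from where it was at the start of the episode above 0.03 m).
It also fails if it takes over 70 s, if anything falls off the work surface, if the arm or the gripper's body presses on something with over 40 N, if the wrist force passes 120 N, or if a joint passes its speed limit or range.

ROBOT

A 6-joint arm with a two-finger parallel gripper is mounted at the origin on a cart in front of the work surface, level with it; the furniture and walls round the work are solid. World frame = base frame: x ahead of the robot, y to its left, z up, the work surface at z = 0. Lengths are in m, angles in rad, forces in N, time in s.
With the tool pointing down it reaches from about 0.3 to 0.75 m from the base axis. Payload 8.5 kg.
Tool frame: the origin (TCP) lies at the very end of the fingers, on their centre line; the grasp point (between the pads) lies 19 mm behind it (r.grasp_offset is the z of the grasp point in the tool frame, in m); z points along the fingers, x is the direction in which the jaws open and shut, and the axes are right-handed (so a half turn about z gives the same grasp; the last joint's range is limited). The gripper opens to 88 mm and grips with 3 to 60 N. Pads are 18 mm wide; open, the fingers measure 123 mm over their backs; the gripper's body (75 mm by 187 mm) begins 45 mm behind the grasp point.
Start: joints at [-1.464, 0.381, 1.297, -0, 1.464, -0.215], TCP at [0.174, -0.522, 0.239] pointing down, gripper open.
Joint ranges: [-3.11, 3.11], [-0.89, 2.33], [0.22, 2.48], [-1.42, 4.56], [0.17, 2.85], [-2.88, 2.88]. Speed limits (rad/s): [2.39, 2.39, 3.14, 3.14, 3.14, 3.14].

INTERFACE

Orientations are given as a unit quaternion [w, x, y, z].
In Python, from workcell import r gives the robot as it stands.
- The arm moves only by the tool play_rows, never from a script. Its argument "commands" is a list of rows, each a list of 7 numbers: the shift along the tool's x, y, z in mm, then the turn, a rotation vector about the tool's x, y, z in degrees, then the opening in per cent of the stroke, from 0 (shut) to 100 (fully open). A call has exactly 10 rows; each row is the pose to reach, as a shift and turn from the pose measured when the call began, along the tool's axes at that moment; what a row does not reach only later rows make up. A row lasts 1/10 s, in which the tool goes at most 50 mm and 8.59 degrees, less where a joint would pass 70% of its speed; a pose out of reach is approached as far as the arm can. A call with a gripper value outside its range is refused whole. The fingers move at their own pace and stop on an object; "force" is the grip in N (left out, the last holds). Time passes only in rows, so rows that repeat a pose let the fingers close, or fill a call up. It gives the time, the measured TCP pose, the force and the opening at its end, in the units of the state.
- r.read_state(): the state, without advancing time (a new reading comes with each control period).
- r.read_camera(name): name is "side" or "top" or "wrist"; returns a dict with "color" (400x640x3 uint8, red, green, blue), "depth" (400x640 float32, m along the optical axis (not along the pixel's ray), 0 where there is no reading), "K" (3x3 intrinsics, pixels), "dist_coeffs" ([k1, k2, p1, p2, k3] as OpenCV has them; the pictures are not rectified), "extrinsics" (4x4, takes a point from camera to world coordinates). Camera axes: x right, y up, looking along -z (the intrinsics and any distortion apply to the point x, -y, -z); pixel columns grow to the right and rows downward; lengths in m; the calibration is good to about 2 mm. A picture is of the moment at which its call begins.
- r.job_done(): hands the job in, once; it reports no verdict.
The state is a dict: "clock": time; "q": joint angles; "qvel": joint speeds; "tau": joint torques, N m; "position": TCP position; "eef_rot": TCP orientation; "contact_force": force on the tool from outside, world axes, zero at the start; "moment": the same for the moment, N m; "grip_width": opening from 0.0 (shut) to 1.0 (fully open).
Only numpy, scipy, OpenCV 4.12 (cv2) and the standard library are available. Lean on these libraries where they do the work, as an engineer would, in place of code of your own. Each camera call takes 0.05 s, during which the arm holds its last target.

## Working session

There is one attempt and no reset: what is moved stays moved. The work goes in short steps, Python scripts to look and compute and a tool call to move; the robot and the scene stay as the last step left them, time stands still between calls to the robot, and variables do not carry over. Pictures are saved under pics/ and viewed, and the job is handed in when it is done.

Besides the shell and the picture viewer there is one more tool, called by a JSON object that holds its "name" and its "arguments". play_rows: Moves the arm, as the interface text tells. Its arguments: {"type":"object","properties":{"commands":{"type":"array"},"force":{"type":"number"}},"required":["commands"]}

```bash
ls; mkdir -p pics
cat > h.py <<'E'
import numpy as np, cv2
from workcell import r
def grab(n):
    c=r.read_camera(n); return c
def save(c,name): cv2.imwrite('pics/'+name,c['color'][:,:,::-1])
def ray(c,u,v):
    p=cv2.undistortPoints(np.array([[[u,v]]],float),c['K'],np.array(c['dist_coeffs'],float))[0,0]
    d=np.array([p[0],-p[1],-1.]); E=np.array(c['extrinsics']); return E[:3,3],E[:3,:3]@d
def onz(c,u,v,z):
    o,d=ray(c,u,v); return o+d*(z-o[2])/d[2]
def dep(c,u,v):
    o,d=ray(c,u,v); return o+d*float(c['depth'][int(round(v)),int(round(u))])
def proj(c,P):
    E=np.array(c['extrinsics']); p=E[:3,:3].T@(np.array(P,float)-E[:3,3]); q=np.array([p[0],-p[1],-p[2]])
    return cv2.projectPoints(q.reshape(1,1,3),np.zeros(3),np.zeros(3),c['K'],np.array(c['dist_coeffs'],float))[0].ravel()
E
python3 - <<'E'
from h import *
for n in ['top','side','wrist']:
    c=grab(n); save(c,n+'0.png'); print(n,np.round(c['extrinsics'],3).tolist())
print(r.read_state(), r.grasp_offset)
E
```

```text
pics
top [[-0.013, 0.991, -0.134, 0.314], [-1.0, -0.014, -0.008, -0.165], [-0.01, 0.134, 0.991, 1.632], [0.0, 0.0, 0.0, 1.0]]
side [[0.83, 0.473, -0.297, 0.033], [-0.558, 0.693, -0.456, -0.899], [-0.01, 0.544, 0.839, 1.594], [0.0, 0.0, 0.0, 1.0]]
wrist [[0.316, 0.901, 0.297, 0.252], [-0.949, 0.301, 0.098, -0.496], [-0.001, -0.313, 0.95, 0.384], [0.0, 0.0, 0.0, 1.0]]
{'clock': 0.15, 'q': array([-1.46429307e+00,  3.81050880e-01,  1.29801304e+00, -3.24036166e-05,
        1.46362532e+00, -2.15280096e-01]), 'qvel': array([-1.68028940e-03, -5.55857246e-04, -2.91230804e-03,  5.04010616e-06,
        1.07378388e-04, -1.50428795e-04]), 'tau': array([ 2.79900516e-03, -4.38080335e+01, -2.24616873e+01,  7.13545829e-02,
        3.43296735e-02, -7.95723372e-05]), 'position': array([ 0.1739197 , -0.52155458,  0.23829926]), 'eef_rot': array([-3.97453783e-04,  8.11252669e-01, -5.84695482e-01, -3.78047594e-04]), 'contact_force': array([-0.67410012, -0.19264222, -0.30779821]), 'moment': array([0.0016614 , 0.01942055, 0.02456568]), 'grip_width': 0.9993930745920678} -0.0187
```

View pics/top0.png

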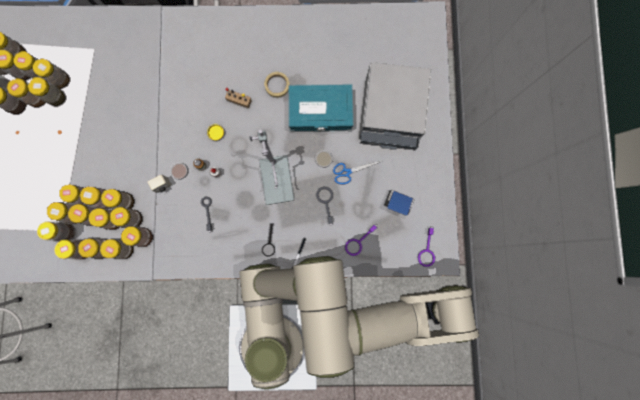

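View pics/side0.png

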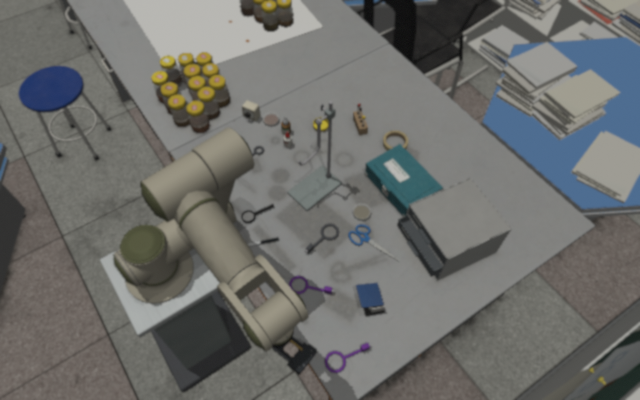

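View pics/wrist0.png

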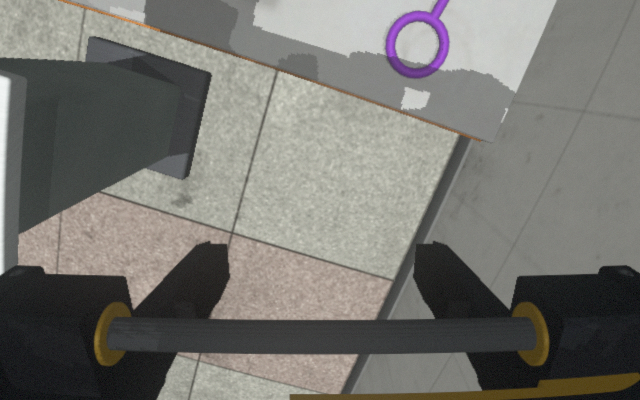

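Run:
```python
from h import *
im=cv2.imread('pics/top0.png')
cv2.imwrite('pics/topz.png',cv2.resize(im[110:270,190:390],None,fx=4,fy=3.75,interpolation=cv2.INTER_CUBIC)[:600])
im=cv2.imread('pics/side0.png')
cv2.imwrite('pics/sidez.png',cv2.resize(im[90:270,220:420],None,fx=4,fy=3.3,interpolation=cv2.INTER_CUBIC)[:600])
c=grab('top')
for n,u,v in [('big',325,193),('bigblk',329,218),('sm',207,202),('smblk',210,228),('d3',268,250),('base',276,180),('hang',262,140),('right',298,152)]:
    print(n,onz(c,u,v,0).round(3),dep(c,u,v).round(3))
```

```text
big [ 0.567 -0.205  0.   ] [ 0.568 -0.205 -0.002]
bigblk [ 0.47  -0.219  0.   ] [ 0.468 -0.218  0.03 ]
sm [0.539 0.248 0.   ] [ 0.539  0.25  -0.005]
smblk [0.439 0.235 0.   ] [0.437 0.23  0.018]
d3 [0.352 0.014 0.   ] [0.352 0.012 0.018]
base [ 0.621 -0.017  0.   ] [ 0.618 -0.018  0.015]
hang [0.781 0.038 0.   ] [ 0.674 -0.009  0.374]
right [ 0.731 -0.103  0.   ] [ 0.73  -0.103  0.001]
```

View pics/topz.png

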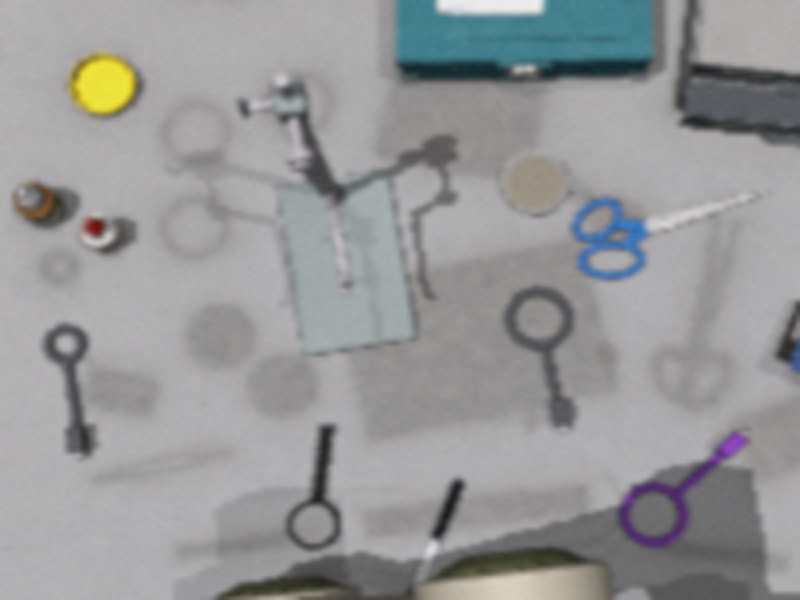

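View pics/sidez.png

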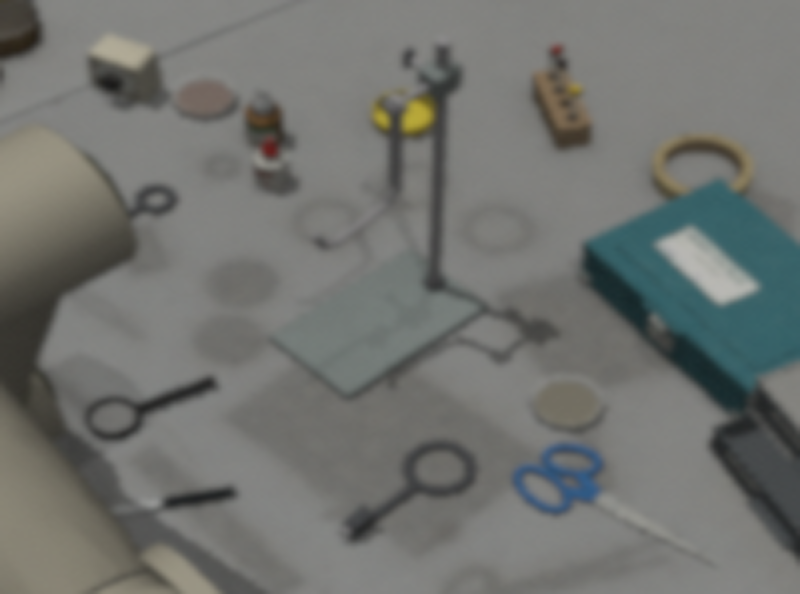

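Run:
```python
from h import *
c=grab('top')
im=c['color'].astype(int)
z=lambda x,y:(190+x/4,110+y/3.75)
co=[onz(c,*z(*p),0.012) for p in [(279,184),(390,174),(416,338),(304,354)]]
co=np.array(co);print(co.round(4))
print('sides',[np.linalg.norm(co[i]-co[(i+1)%4]).round(3) for i in range(4)])
ctr=co.mean(0); d=(co[0]+co[1]-co[2]-co[3]); print('ctr',ctr.round(4),'yaw',np.arctan2(d[1],d[0]))
# dark mask
g=im.max(2)
for nm,(u0,v0,u1,v1) in {'big':(308,180,342,222),'small':(195,188,220,236)}.items():
    sub=g[v0:v1,u0:u1]; m=(sub<105).astype(np.uint8)
    print(nm,np.percentile(sub,[2,10,30,50]))
    n,lab,st,cen=cv2.connectedComponentsWithStats(m); k=1+np.argmax(st[1:,4]); print(st[k])
    cv2.imwrite(f'pics/m_{nm}.png',cv2.resize(m*255,None,fx=10,fy=10,interpolation=0))
    cn,h=cv2.findContours((lab==k).astype(np.uint8),cv2.RETR_CCOMP,cv2.CHAIN_APPROX_NONE)
    for q,hh in zip(cn,h[0]):
        (x,y),rad=cv2.minEnclosingCircle(q); print('hole' if hh[3]>=0 else 'outer',x+u0,y+v0,rad,onz(c,x+u0,y+v0,0.0).round(4))
```

```text
[[ 0.7017  0.0447  0.012 ]
 [ 0.7107 -0.0626  0.012 ]
 [ 0.5396 -0.0864  0.012 ]
 [ 0.5247  0.0205  0.012 ]]
sides [np.float64(0.108), np.float64(0.173), np.float64(0.108), np.float64(0.179)]
ctr [ 0.6192 -0.021   0.012 ] yaw 0.1371835622371484
big [ 90.  99. 143. 146.]
[  8   7  17  35 166]
outer 326.5 204.0 17.86766815185547 [ 0.5245 -0.2104  0.    ]
hole 324.34615325927734 194.5 6.820925712585449 [ 0.5614 -0.2028  0.    ]
small [ 82. 104. 159. 176.]
[  7   9  11  34 122]
outer 208.5 213.5 16.86722755432129 [0.4943 0.2418 0.    ]
hole 206.25 201.25 3.952946901321411 [0.5418 0.2513 0.    ]
```

Run:
```python
from h import *
print([a for a in dir(r) if not a.startswith('__')])
import workcell; print([a for a in dir(workcell) if not a.startswith('__')])
c=grab('top')
z=lambda x,y:(190+x/4,110+y/3.75)
b=onz(c,*z(562,411),.03); e=onz(c,*z(538,319),.01);e2=onz(c,324.35,194.5,0.01)
print(b,e,e2,np.linalg.norm((b-e)[:2]),np.arctan2(*(e-b)[[1,0]]),np.arctan2(*(e2-b)[[1,0]]))
R=cv2.Rodrigues
from scipy.spatial.transform import Rotation as Ro
s=r.read_state();print(s['clock']);print(Ro.from_quat(s['eef_rot'][[1,2,3,0]]).as_matrix().round(3))
```

```text
['MotionError', 'grasp_offset', 'job_done', 'read_camera', 'read_state']
['r']
[ 0.46146286 -0.22350316  0.03      ] [ 0.55772455 -0.20312117  0.01      ] [ 0.55992395 -0.20258559  0.01      ] 0.09839582450842416 0.20865352277890686 0.20933284874863398
0.3
[[ 0.316 -0.949 -0.   ]
 [-0.949 -0.316  0.   ]
 [-0.    -0.    -1.   ]]
```

{"name": "play_rows", "arguments": {"commands": [[-19,-36,-2,0,0,1,0],[-38,-72,-4,0,0,2,0],[-57,-108,-6,0,0,3,0],[-76,-144,-8,0,0,4,0],[-95,-180,-10,0,0,5,0],[-114,-216,-10,0,0,6,0],[-133,-252,-10,0,0,7,0],[-152,-288,-10,0,0,8,0],[-171,-324,-10,0,0,9,0],[-190,-360,-10,0,0,10.5,0]], "force": 20}}

```text
clock: 1.3
position: [0.4563, -0.2262, 0.2488]
eef_rot: [-0.0, 0.754, -0.657, -0.0]
contact_force: [0.7, -0.1, -0.0]
grip_width: 0.116
```

{"name": "play_rows", "arguments": {"commands": [[-12,-20,0,0,0,0,0],[-26,-42,0,0,0,0,0],[-50,-64,0,0,0,0,0],[-70,-90,0,0,0,0,0],[-90,-115,5,0,0,0,0],[-101,-131,15,0,0,0,0],[-101,-131,30,0,0,0,0],[-101,-131,45,0,0,0,0],[-101,-131,59,0,0,0,0],[-101,-131,59,0,0,0,0]]}}

```text
clock: 2.3
position: [0.5715, -0.1078, 0.188]
eef_rot: [0.0, 0.754, -0.657, -0.002]
contact_force: [-0.7, 0.9, -0.6]
grip_width: 0.009
```

Run:
```python
from h import *
for n in ['wrist','side','top']: save(grab(n),n+'1.png')
im=cv2.imread('pics/side1.png');cv2.imwrite('pics/side1z.png',cv2.resize(im[60:260,200:440],None,fx=3.3,fy=3,interpolation=cv2.INTER_CUBIC))
s=r.read_state();print(s['position'],s['q'],s['contact_force'])
```

```text
[ 0.57248835 -0.10826074  0.19056545] [-3.90102107e-01  4.74278448e-01  1.28614502e+00  3.27285429e-04
  1.38013611e+00  1.04301542e+00] [ 0.72966016 -0.61040414  0.33901647]
```

View pics/wrist1.png

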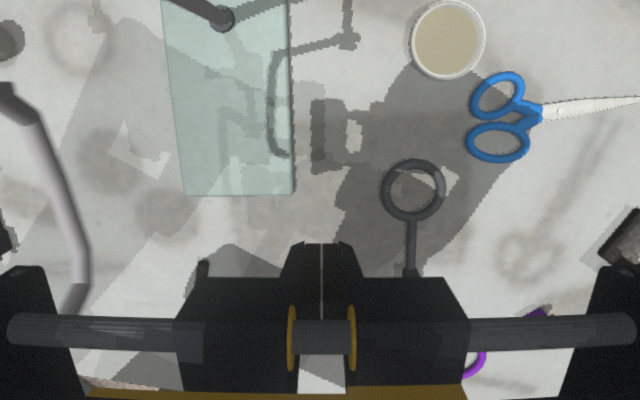

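View pics/side1z.png

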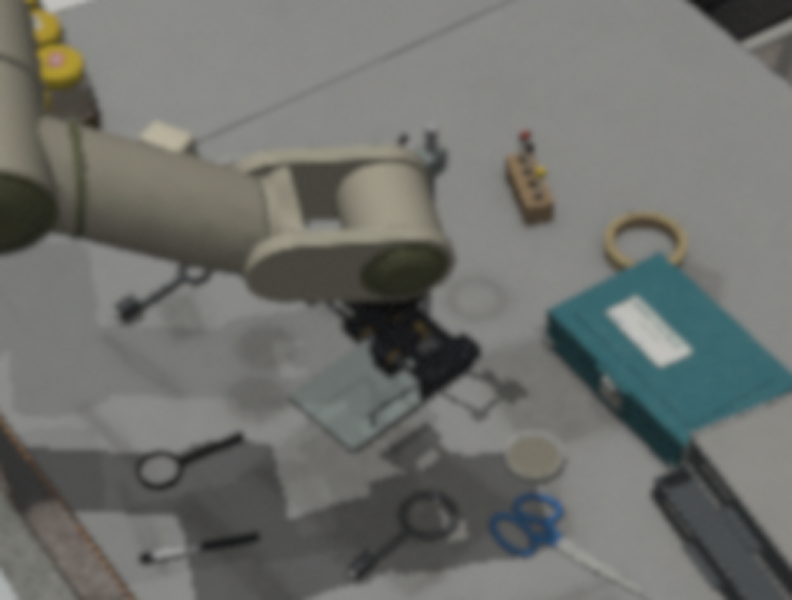

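{"name": "play_rows", "arguments": {"commands": [[-7,0,0,0,0,0,0],[-14,0,0,0,0,0,0],[-21,0,0,0,0,0,0],[-28,0,0,0,0,0,0],[-35,0,0,0,0,0,0],[-42,0,0,0,0,0,0],[-49,0,0,0,0,0,0],[-56,0,0,0,0,0,0],[-62,0,0,0,0,0,0],[-66,0,0,0,0,0,0]]}}

```text
clock: 3.45
position: [0.5634, -0.0423, 0.1906]
eef_rot: [-0.0, 0.754, -0.657, 0.0]
contact_force: [0.1, -0.7, 0.4]
grip_width: 0.006
```

{"name": "play_rows", "arguments": {"commands": [[0,0,0,0,0,0,0],[0,0,0,0,0,0,0],[0,0,0,0,0,0,0],[0,0,0,0,0,0,0],[0,0,0,0,0,0,0],[0,0,0,0,0,0,0],[0,0,0,0,0,0,0],[0,0,0,0,0,0,0],[0,0,0,0,0,0,0],[0,0,0,0,0,0,0]]}}

```text
clock: 4.45
position: [0.5633, -0.0423, 0.1906]
eef_rot: [-0.0, 0.754, -0.657, 0.0]
contact_force: [0.5, 0.4, -0.7]
grip_width: 0.005
```

Run:
```python
from h import *
for k in range(3): c=grab('wrist'); save(c,f'wrist2{k}.png')
s=r.read_state();print(s['position'],s['contact_force'])
# predicted at-rest hook points
C=np.array([.6192,-.021]);X=np.array([.9906,.137]);Y=np.array([-.137,.9906])
P=lambda x,y,z:np.r_[C+X*x+Y*y,z]
for n,p in {'tip':P(-.07,0,.232),'seat':P(-.048,0,.202),'strap':P(.01,0,.214),'rodfoot':P(.07,0,.012)}.items(): print(n,proj(c,p).round(0))
cv2.imwrite('pics/w2.png',np.hstack([cv2.resize(cv2.imread(f'pics/wrist2{k}.png'),(400,250)) for k in (0,2)]))
```

```text
[ 0.56335643 -0.04228163  0.19054878] [-0.90850654 -1.07248181 -0.85620823]
tip [284. 345.]
seat [289. 254.]
strap [281. 121.]
rodfoot [305.  24.]
```

View pics/w2.png

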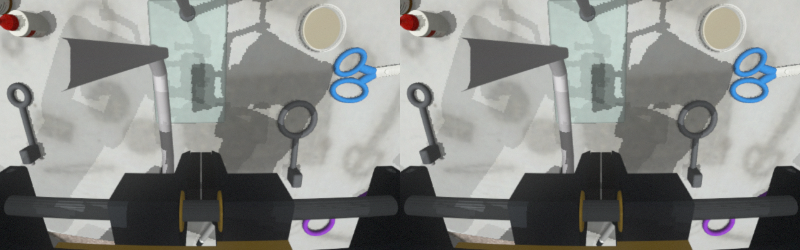

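{"name": "play_rows", "arguments": {"commands": [[1,0,0,0,0,0,0],[2,0,0,0,0,0,0],[3,0,0,0,0,0,0],[4,0,0,0,0,0,0],[5,0,0,0,0,0,0],[6,0,0,0,0,0,0],[7,0,0,0,0,0,0],[8,0,0,0,0,0,0],[9,0,0,0,0,0,0],[10,0,0,0,0,0,0]]}}

```text
clock: 5.6
position: [0.5647, -0.0523, 0.1905]
eef_rot: [-0.0, 0.754, -0.657, 0.0]
contact_force: [-0.1, 0.5, -0.4]
grip_width: 0.005
```

{"name": "play_rows", "arguments": {"commands": [[1,0,0,0,0,0,0],[2,0,0,0,0,0,0],[3,0,0,0,0,0,0],[4,0,0,0,0,0,0],[6,0,0,0,0,0,0],[9,0,0,0,0,0,0],[14,0,0,0,0,0,0],[20,0,0,0,0,0,0],[27,0,0,0,0,0,0],[35,0,0,0,0,0,0]]}}

```text
clock: 6.6
position: [0.5696, -0.0876, 0.1905]
eef_rot: [-0.0, 0.754, -0.657, 0.0]
contact_force: [0.5, 0.4, 0.6]
grip_width: 0.008
```

Run:
```python
from h import *
L=[]
for k in range(12):
    c=grab('wrist'); 
    if k%3==0: L.append(cv2.resize(c['color'][:,:,::-1],(400,250)))
    save(c,f'w3_{k}.png')
cv2.imwrite('pics/w3.png',np.vstack([np.hstack(L[:2]),np.hstack(L[2:])]))
s=r.read_state();print(s['clock'],s['position'])
C=np.array([.6192,-.021]);X=np.array([.9906,.137]);Y=np.array([-.137,.9906])
P=lambda x,y,z:np.r_[C+X*x+Y*y,z]
for n,p in {'tip':P(-.07,0,.232),'seat':P(-.048,0,.202),'strap':P(.01,0,.214),'strapy10':P(.01,.01,.214),'rodfoot':P(.07,0,.012)}.items(): print(n,proj(c,p).round(0))
```

```text
7.2 [ 0.5695584  -0.08677086  0.19060087]
tip [166. 342.]
seat [187. 254.]
strap [155. 123.]
strapy10 [128. 123.]
rodfoot [253.  25.]
```

View pics/w3.png

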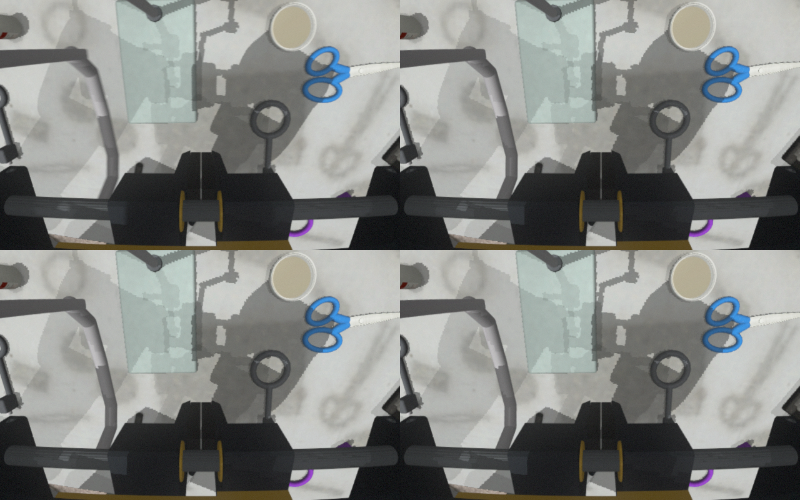

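{"name": "play_rows", "arguments": {"commands": [[10,12,-6,0,0,0,0],[22,24,-12,0,0,0,0],[34,36,-18,0,0,-8,0],[46,48,-24,0,0,-16,0],[58,60,-30,0,0,-24,0],[70,72,-36,0,0,-32,50],[82,84,-42,0,0,-40,50],[95,98,-48,0,0,-48,50],[108,110,-54,0,0,-56,50],[120,122,-60,0,0,-64,50]]}}

```text
clock: 8.2
position: [0.4637, -0.2239, 0.2514]
eef_rot: [0.0, 0.988, -0.155, 0.001]
contact_force: [1.6, 0.4, -0.0]
grip_width: 0.439
```

{"name": "play_rows", "arguments": {"commands": [[0,0,0,0,0,-8,50],[0,0,0,0,0,-16,50],[0,0,0,0,0,-24,50],[0,0,0,0,0,-32,50],[0,0,0,0,0,-40,50],[0,0,0,0,0,-48,50],[0,0,0,0,0,-56,50],[0,0,0,0,0,-64,50],[0,0,0,0,0,-72,50],[0,0,0,0,0,-80,50]]}}

```text
clock: 9.2
position: [0.4626, -0.2248, 0.2521]
eef_rot: [0.001, 0.855, 0.518, 0.001]
contact_force: [0.9, -0.5, -0.1]
grip_width: 0.5
```

Run:
```python
from h import *
c=grab('wrist'); save(c,'wrist4.png'); t=grab('top'); save(t,'top4.png')
s=r.read_state();print(s['clock'],s['position'],s['eef_rot'],s['q'])
for p in [(395,90),(390,130),(320,105),(430,70)]: print(p,dep(t,*p).round(3))
```

```text
9.3 [ 0.46275922 -0.22470486  0.25208092] [1.16125317e-03 8.56299189e-01 5.16478534e-01 5.23210553e-04] [-6.82583247e-01  3.07178538e-01  1.37070527e+00  1.99276460e-04
  1.46116920e+00 -1.76807259e+00]
(395, 90) [ 0.908 -0.456  0.166]
(390, 130) [ 0.766 -0.436  0.152]
(320, 105) [ 0.891 -0.19   0.075]
(430, 70) [ 0.976 -0.581  0.172]
```

View pics/wrist4.png

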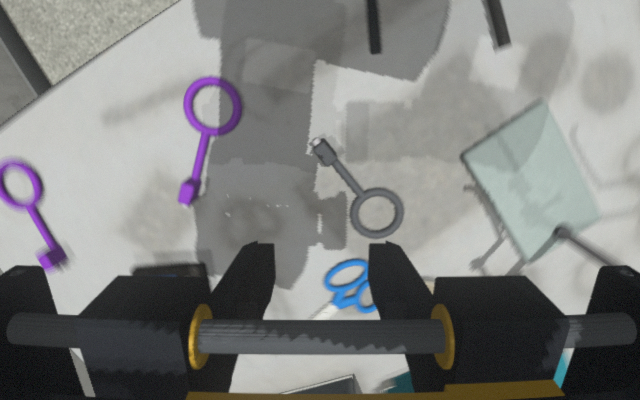

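Run:
```python
from h import *
c=grab('wrist'); im=c['color']
cv2.imwrite('pics/crop4.png',cv2.resize(im[120:250,290:430,::-1],None,fx=5,fy=4.6,interpolation=cv2.INTER_CUBIC)[:600])
g=im.max(2).astype(int); u0,v0,u1,v1=300,130,415,245
sub=g[v0:v1,u0:u1]; m=(sub<95).astype(np.uint8)
n,lab,st,cen=cv2.connectedComponentsWithStats(m); k=1+np.argmax(st[1:,4]); print(st[k])
cn,h=cv2.findContours((lab==k).astype(np.uint8),cv2.RETR_CCOMP,cv2.CHAIN_APPROX_NONE)
for q,hh in zip(cn,h[0]):
    if len(q)<20: continue
    if hh[3]>=0:
        el=cv2.fitEllipse(q); print(el); e=onz(c,el[0][0]+u0,el[0][1]+v0,.005); print('eye',e)
cv2.imwrite('pics/m4.png',cv2.resize((lab==k).astype(np.uint8)*255,None,fx=4,fy=4,interpolation=0))
```

```text
[ 13   9  39  50 220]
```

View pics/crop4.png

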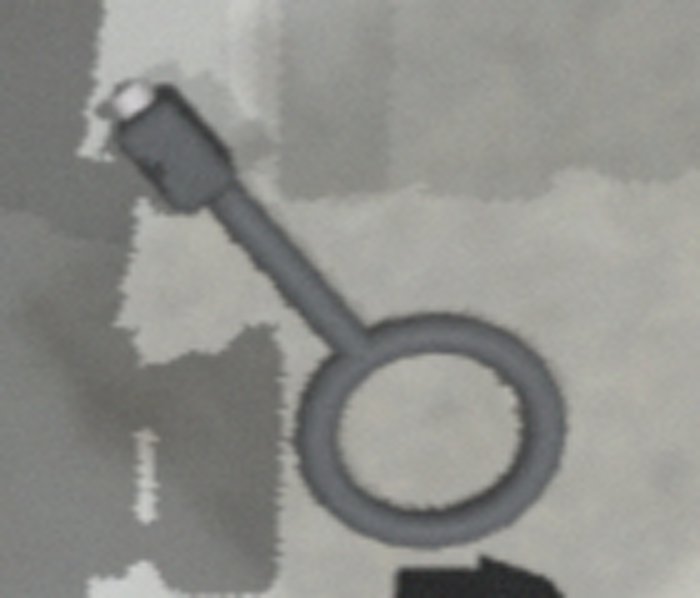

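View pics/m4.png

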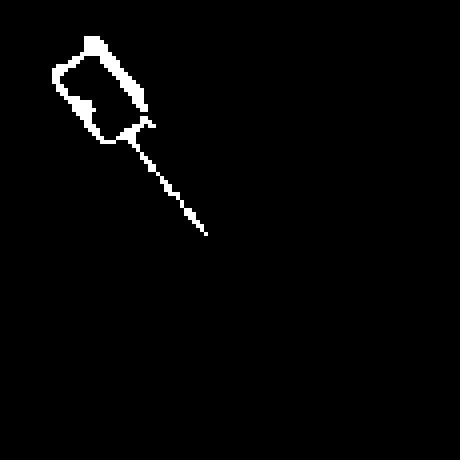

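Run:
```python
from h import *
c=grab('wrist')
z=lambda x,y:((x+.5)/5-.5+290,(y+.5)/4.6-.5+120)
e=onz(c,*z(431,431),.005)
b=onz(c,*z(174,148),.03)
s1=onz(c,*z(228,196),.008); s2=onz(c,*z(355,335),.008)
print(e,b,np.linalg.norm((e-b)[:2]),np.arctan2(*(e-b)[[1,0]]),np.arctan2(*(s2-s1)[[1,0]]),np.arctan2(*(e-s1)[[1,0]]))
print([np.linalg.norm(onz(c,*z(*p),.005)-e).round(4) for p in [(342,431),(522,431),(431,352),(431,510)]])
# stand from this view: base corner, rod foot
for p in [(542,100),(463,158),(600,215),(525,263)]: print(onz(c,*p,.012).round(4))
print('rod',onz(c,560,231,.012))
```

```text
[ 0.55990604 -0.20119111  0.005     ] [ 0.45938255 -0.21867161  0.03      ] 0.10203205465946227 0.17217303275845844 0.20612403654956238 0.175341029363376
[np.float64(0.0216), np.float64(0.0222), np.float64(0.022), np.float64(0.0228)]
[0.5231 0.0201 0.012 ]
[ 0.5429 -0.0838  0.012 ]
[0.6937 0.0484 0.012 ]
[ 0.7107 -0.0595  0.012 ]
rod [ 0.6890727  -0.00539858  0.012     ]
```

```bash
cat >> h.py <<'E'
from scipy.spatial.transform import Rotation as Ro
def cur():
    s=r.read_state(); return np.array(s['position']),Ro.from_quat(np.array(s['eef_rot'])[[1,2,3,0]])
def rel(p,R):
    p0,R0=cur(); return (R0.inv().apply(np.array(p)-p0)*1000).round(1),np.degrees((R0.inv()*R).as_rotvec()).round(2)
def toolR(psi,a): # tool z = -sin a X - cos a Z in frame yaw psi; tool x = Y
    X=np.array([np.cos(psi),np.sin(psi),0]);Z=np.array([0,0,1.]);Y=np.cross(Z,X)
    z=-np.sin(a)*X-np.cos(a)*Z; return Ro.from_matrix(np.stack([Y,np.cross(z,Y),z],1))
C=np.array([.6185,-.020]);SY=.147
X=np.array([np.cos(SY),np.sin(SY)]);Y=np.array([-X[1],X[0]])
S=lambda x,y,z:np.r_[C+X*x+Y*y,z]
BLK=np.array([.461,-.220]);PSI=.185
E
python3 - <<'E'
from h import *
a=np.radians(45);R=toolR(PSI,a);z=R.as_matrix()[:,2]
tcp=np.r_[BLK,.023]+.019*z
print('tcp',tcp)
for b in [90,60,0]: print(b,rel(tcp-z*b/1000,R))
E
```

```text
tcp [ 0.44779422 -0.22247133  0.00956497]
90 (array([ 34.4,  34.8, 178.8]), array([ 43.37, -15.13, -36.67]))
60 (array([ 21.1,  18.2, 200. ]), array([ 43.37, -15.13, -36.67]))
0 (array([ -5.4, -15. , 242.3]), array([ 43.37, -15.13, -36.67]))
```

{"name": "play_rows", "arguments": {"commands": [[4,4,10,4.8,-1.7,-4.1,50],[8,8,25,9.6,-3.4,-8.1,50],[12,12,45,14.5,-5,-12.2,50],[16,16,65,19.3,-6.7,-16.3,50],[20,20,85,24.1,-8.4,-20.4,50],[24,24,105,28.9,-10.1,-24.4,50],[28,28,125,33.7,-11.8,-28.5,50],[31,31,145,38.5,-13.4,-32.6,50],[34.4,34.8,165,43.4,-15.1,-36.7,50],[34.4,34.8,178.8,43.4,-15.1,-36.7,50]]}}

```text
clock: 10.4
position: [0.5104, -0.2099, 0.0703]
eef_rot: [-0.246, 0.589, 0.711, -0.295]
contact_force: [-0.5, 0.3, -1.2]
grip_width: 0.496
```

Run:
```python
from h import *
c=grab('wrist'); save(c,'wrist5.png'); t=grab('side'); save(t,'side5.png')
a=np.radians(45);R=toolR(PSI,a);z=R.as_matrix()[:,2]
tcp=np.r_[BLK,.023]+.019*z
print(rel(tcp,R),cur()[0],r.read_state()['q'],r.read_state()['clock'])
```

```text
(array([-0.6, -0.7, 88.3]), array([-0.06, -0.15, -0.07])) [ 0.50965617 -0.21057033  0.07146729] [-0.42260572  0.87122727  1.08672912 -0.43101859  1.84715668 -2.15050001] 10.5
```

View pics/wrist5.png

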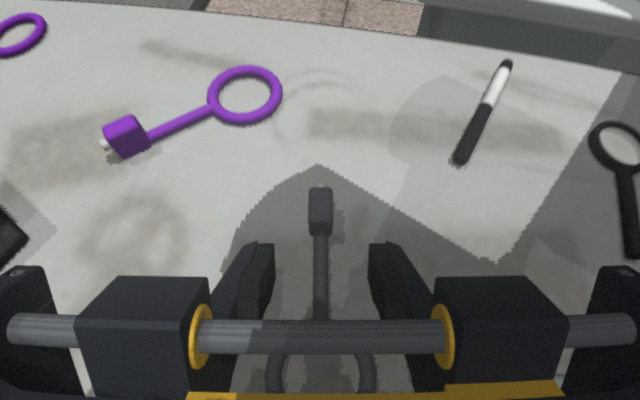

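View pics/side5.png

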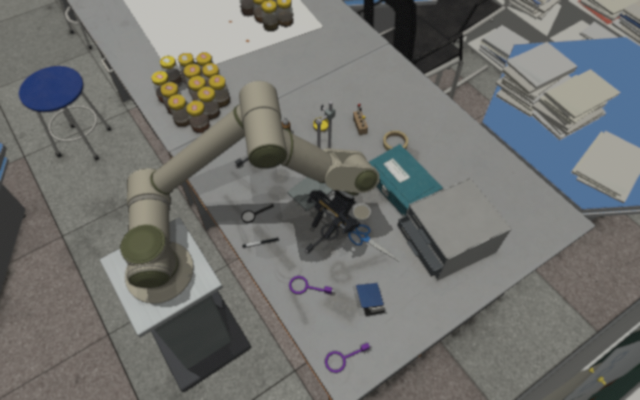

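{"name": "play_rows", "arguments": {"commands": [[0,0,12,0,0,0,50],[-0.2,0,24,0,0,0,50],[-0.3,0,36,0,0,0,50],[-0.4,-0.4,48,0,0,0,50],[-0.5,-0.5,58,0,0,0,50],[-0.6,-0.7,68,0,0,0,50],[-0.6,-0.7,76,0,0,0,50],[-0.6,-0.7,82,0,0,0,50],[-0.6,-0.7,88,0,0,0,50],[-0.6,-0.7,88,0,0,0,50]]}}

```text
clock: 11.5
position: [0.4475, -0.2225, 0.0094]
eef_rot: [-0.246, 0.591, 0.71, -0.294]
contact_force: [0.0, 1.2, -0.7]
grip_width: 0.499
```

Run:
```python
from h import *
c=grab('wrist'); save(c,'wrist6.png')
s=r.read_state();print(s['position'],s['contact_force'],s['q'])
```

```text
[ 0.44791799 -0.22249087  0.00967995] [-0.32481853 -0.27427122  0.86110816] [-0.47893764  0.87798637  1.3093166  -0.44952247  1.61890451 -2.09692538]
```

View pics/wrist6.png

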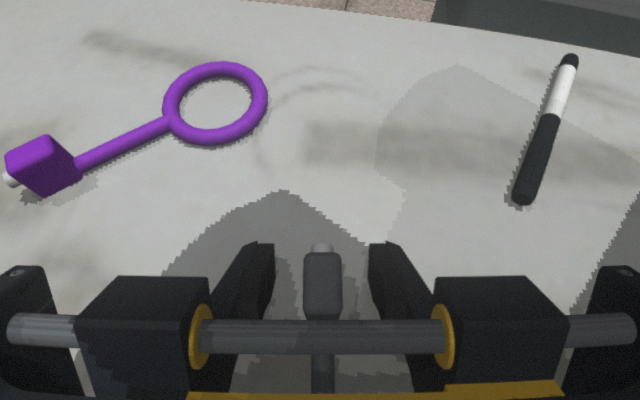

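{"name": "play_rows", "arguments": {"commands": [[0,0,0,0,0,0,35],[0,0,0,0,0,0,20],[0,0,0,0,0,0,10],[0,0,0,0,0,0,5],[0,0,0,0,0,0,5],[0,0,0,0,0,0,5],[0,0,0,0,0,0,5],[0,0,0,0,0,0,5],[0,0,0,0,0,0,5],[0,0,0,0,0,0,5]], "force": 45}}

```text
clock: 12.55
position: [0.448, -0.2225, 0.0098]
eef_rot: [-0.246, 0.591, 0.71, -0.294]
contact_force: [1.7, 1.2, 1.7]
grip_width: 0.176
```

Run:
```python
from h import *
p,R=cur();print(p,r.read_state()['grip_width'])
# lift: up 0.15 world, in tool axes
print('up150',R.inv().apply([0,0,.15])*1000)
print('back100 (world -x)',R.inv().apply([-.1,0,0])*1000)
```

```text
[ 0.44798678 -0.22248667  0.00975143] 0.17576009026544023
up150 [   0.16071283 -106.1852613  -105.94651695]
back100 (world -x) [ 18.11528486 -69.44871672  69.63269491]
```

```bash
cat >> h.py <<'E'
AL=np.radians(45);RL=toolR(PSI,AL)
TCPL=np.array([.4480,-.2225,.0097])
EYE_T=RL.inv().apply(np.r_[BLK+.1*np.array([np.cos(PSI),np.sin(PSI)]),.005]-TCPL)
def hang(x,y,z,lean=20):
    R=toolR(SY,AL-np.radians(90-lean)); return S(x,y,z)-R.apply(EYE_T),R
E
python3 - <<'E'
from h import *
print(EYE_T)
p0,R0=cur()
p,R=hang(-.125,-.03,.250); print('W tcp',p,rel(p,R))
print('mag',np.linalg.norm(rel(p,R)[1]))
for x,z in [(-.072,.232),(-.056,.21),(-.056,.187)]: print(hang(x,0,z)[0])
E
```

```text
[ 6.60356907e-05  8.33947861e-02 -7.67479824e-02]
W tcp [ 0.45657103 -0.07437035  0.14519855] (array([ 144.3,  -70.9, -120.5]), array([-70.06,   0.31,   2.12]))
mag 70.09275354842325
[ 0.50460529 -0.03693093  0.12719855]
[ 0.52043273 -0.03458739  0.10519855]
[ 0.52043273 -0.03458739  0.08219855]
```

{"name": "play_rows", "arguments": {"commands": [[0,-8,-8,0,0,0,5],[0,-20,-20,0,0,0,5],[0,-34,-34,0,0,0,5],[0,-44,-44,-3,0,0,5],[5,-52,-54,-9,0,0,5],[12,-58,-64,-16,0,0,5],[22,-63,-74,-23,0,1,5],[34,-67,-83,-30,0,1,5],[46,-70,-90,-37,0,1,5],[58,-71,-98,-44,0,1,5]]}}

```text
clock: 13.55
position: [0.4563, -0.1617, 0.1313]
eef_rot: [-0.001, 0.646, 0.764, -0.007]
contact_force: [0.2, -0.0, -1.8]
grip_width: 0.176
```

Run:
```python
from h import *
c=grab('wrist'); save(c,'wrist7.png')
p,R=hang(-.125,-.03,.250); print(rel(p,R),cur()[0]); s=r.read_state();print(s['q'],s['grip_width'],s['contact_force'],s['clock'])
```

```text
(array([ 84.3,  15.4, -13.7]), array([-25.4 ,   0.15,   1.21])) [ 0.4553219  -0.16013966  0.13215609]
[-0.5787591   0.37968448  1.64628539 -0.01115101  1.11606058 -2.31157831] 0.1776452999759228 [ 0.36595516  1.70377923 -0.55903494] 13.6
```

View pics/wrist7.png

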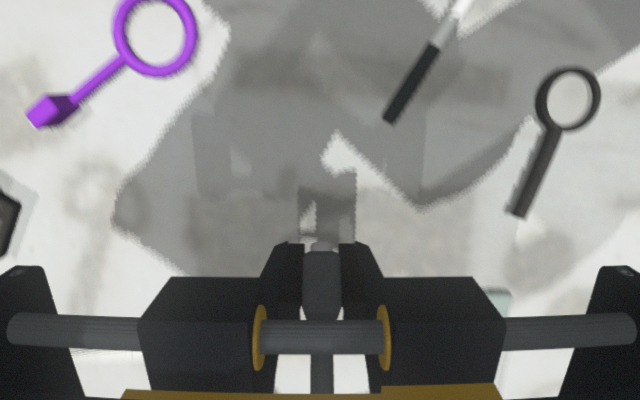

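Held firmly: block centred between the fingers at (321,280). Continue to the waiting pose in front of the hook.

{"name": "play_rows", "arguments": {"commands": [[0,2,-2,-3,0,0,5],[6,4,-4,-8,0,0,5],[15,7,-6,-13,0,0.5,5],[26,10,-9,-18,0,1,5],[38,12,-11,-22,0,1.2,5],[50,14,-13,-25.4,0,1.2,5],[62,15,-14,-25.4,0,1.2,5],[74,15,-14,-25.4,0,1.2,5],[84,15,-14,-25.4,0,1.2,5],[84,15,-14,-25.4,0,1.2,5]]}}

```text
clock: 14.6
position: [0.4561, -0.0733, 0.1455]
eef_rot: [0.142, 0.637, 0.74, 0.163]
contact_force: [0.8, -0.1, -0.7]
grip_width: 0.176
```

Run:
```python
from h import *
for n in ['side','top']:
    c=grab(n); save(c,n+'8.png')
    for nm,P in {'tip':S(-.07,0,.232),'seat':S(-.048,0,.202),'eye_exp':S(-.125,-.03,.25)}.items(): print(n,nm,proj(c,P).round(1))
im=cv2.imread('pics/side8.png');cv2.imwrite('pics/side8z.png',cv2.resize(im[90:220,240:400],None,fx=5,fy=4.5,interpolation=cv2.INTER_CUBIC))
im=cv2.imread('pics/top8.png');cv2.imwrite('pics/top8z.png',cv2.resize(im[110:240,200:360],None,fx=5,fy=4.5,interpolation=cv2.INTER_CUBIC))
s=r.read_state();print(rel(*hang(-.125,-.03,.25)),s['q'],s['clock'])
```

```text
side tip [298.6 162.3]
side seat [303.7 164. ]
side eye_exp [291.8 173.9]
top tip [273.7 188.4]
top seat [273.6 183.5]
top eye_exp [284.8 202.5]
(array([ 0.2, -0.1,  0.4]), array([-0.01,  0.14,  0.12])) [-0.57827211  0.21056828  1.96030814  0.45531147  0.68559175 -2.61157912] 14.7
```

View pics/side8z.png

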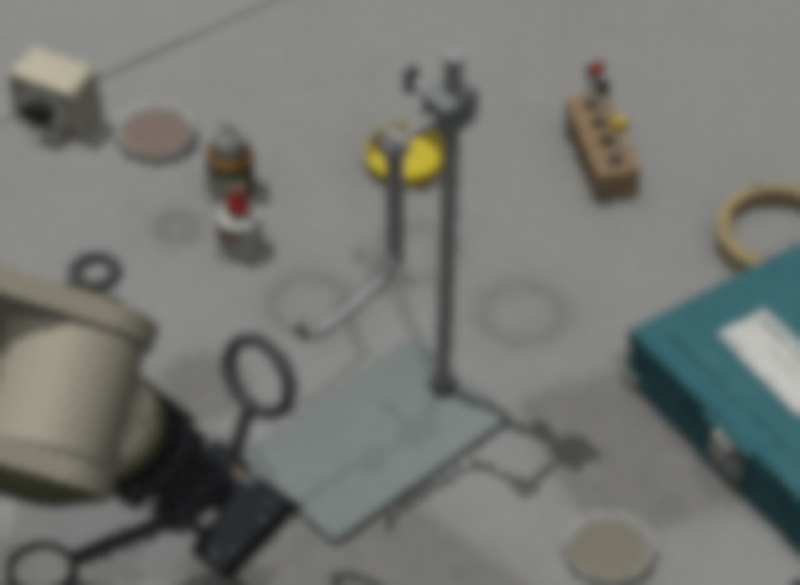

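View pics/top8z.png

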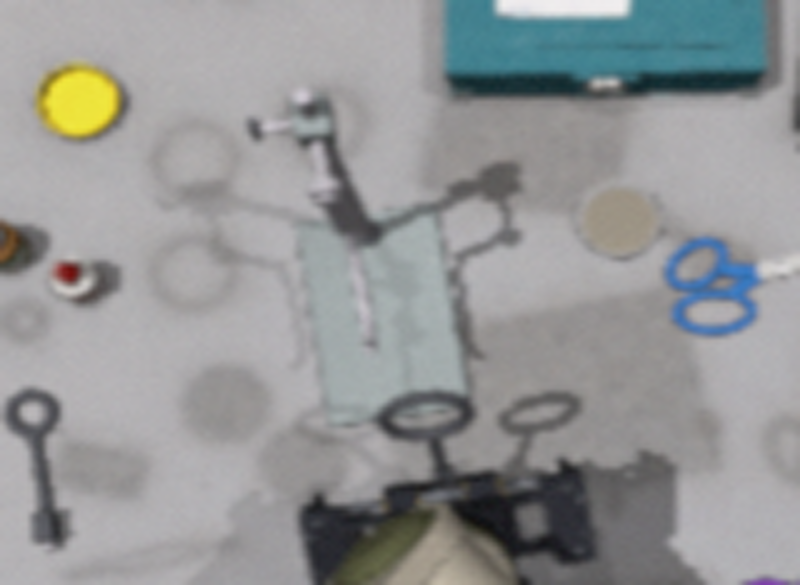

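Run:
```python
from h import *
a=r.read_camera('side');b=r.read_camera('top')
def tri(u1,u2):
    o1,d1=ray(a,*u1);o2,d2=ray(b,*u2)
    t=np.linalg.lstsq(np.stack([d1,-d2],1),o2-o1,rcond=None)[0]
    p=o1+t[0]*d1;q=o2+t[1]*d2;m=(p+q)/2
    return np.r_[X@(m[:2]-C),Y@(m[:2]-C),m[2]].round(4),np.linalg.norm(p-q).round(4)
zs=lambda x,y:((x+.5)/5-.5+240,(y+.5)/4.5-.5+90)
zt=lambda x,y:((x+.5)/5-.5+200,(y+.5)/4.5-.5+110)
print('tip',tri(zs(299,330),zt(372,345)))
print('ring',tri(zs(260,376),zt(427,415)))
```

```text
tip (array([-6.380e-02, -2.000e-04,  2.238e-01]), np.float64(0.0047))
ring (array([-0.1246, -0.0306,  0.2544]), np.float64(0.0021))
```

Run:
```python
from h import *
for w in [(-.125,0,.23),(-.1,0,.23),(-.075,0,.23),(-.065,0,.222),(-.053,0,.207),(-.053,0,.188)]: print(w,rel(*hang(*w)))
```

```text
(-0.125, 0, 0.23) (array([30.7, -8.4, 18.4]), array([-0.  ,  0.16,  0.06]))
(-0.1, 0, 0.23) (array([30.7, 14.2, 28.9]), array([-0.  ,  0.16,  0.06]))
(-0.075, 0, 0.23) (array([30.7, 36.9, 39.5]), array([-0.  ,  0.16,  0.06]))
(-0.065, 0, 0.222) (array([30.7, 42.6, 51. ]), array([-0.  ,  0.16,  0.06]))
(-0.053, 0, 0.207) (array([30.7, 47.1, 69.6]), array([-0.  ,  0.16,  0.06]))
(-0.053, 0, 0.188) (array([30.8, 39.1, 86.9]), array([-0.  ,  0.16,  0.06]))
```

{"name": "play_rows", "arguments": {"commands": [[10,-3,6,0,0,0,5],[20,-6,12,0,0,0,5],[30.5,-8.4,18.4,0,0,0,5],[30.5,-4,20,0,0,0,5],[30.5,4,24,0,0,0,5],[30.5,12,28,0,0,0,5],[30.5,20,32,0,0,0,5],[30.5,28,36,0,0,0,5],[30.5,36.9,39.5,0,0,0,5],[30.5,36.9,39.5,0,0,0,5]]}}

```text
clock: 15.8
position: [0.5029, -0.0376, 0.1254]
eef_rot: [0.143, 0.637, 0.739, 0.163]
contact_force: [-0.4, -0.4, -1.7]
grip_width: 0.178
```

Run:
```python
from h import *
for n in ['side','top']:
    c=grab(n); save(c,n+'9.png')
    for nm,P in {'eye_exp':S(-.075,0,.23)}.items(): print(n,nm,proj(c,P).round(1))
im=cv2.imread('pics/side9.png');cv2.imwrite('pics/side9z.png',cv2.resize(im[110:210,260:340],None,fx=6,fy=6,interpolation=cv2.INTER_CUBIC))
im=cv2.imread('pics/top9.png');cv2.imwrite('pics/top9z.png',cv2.resize(im[130:220,230:330],None,fx=6,fy=6,interpolation=cv2.INTER_CUBIC))
for w in [(-.075,0,.23),(-.065,0,.222),(-.053,0,.207),(-.053,0,.188)]: print(w,rel(*hang(*w)))
print(r.read_state()['contact_force'])
```

```text
side eye_exp [297.4 163.5]
top eye_exp [274.  189.9]
(-0.075, 0, 0.23) (array([-0. ,  0.1, -0.1]), array([-0.03,  0.13,  0.08]))
(-0.065, 0, 0.222) (array([-0. ,  5.8, 11.3]), array([-0.03,  0.13,  0.08]))
(-0.053, 0, 0.207) (array([ 0. , 10.3, 30. ]), array([-0.03,  0.13,  0.08]))
(-0.053, 0, 0.188) (array([ 0.1,  2.3, 47.2]), array([-0.03,  0.13,  0.08]))
[ 0.02673461 -0.088044   -2.30227902]
```

View pics/side9z.png

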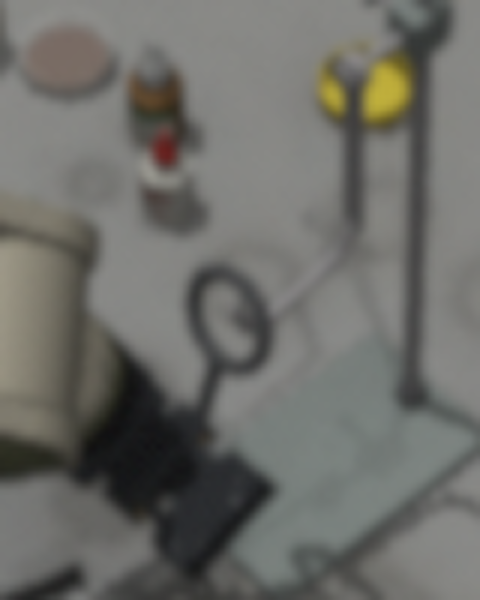

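View pics/top9z.png

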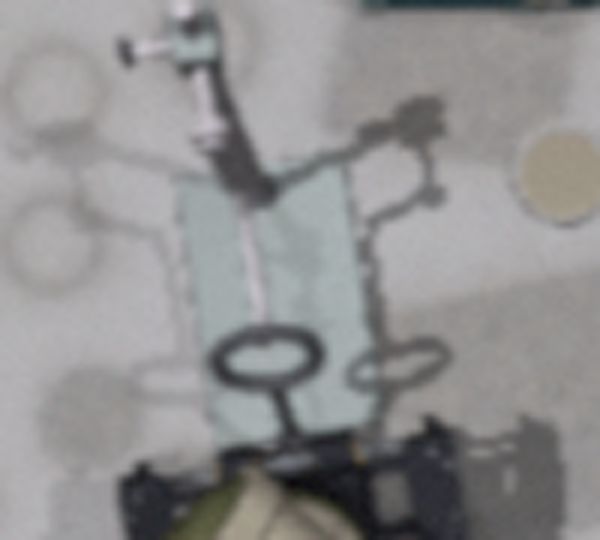

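{"name": "play_rows", "arguments": {"commands": [[0,3,3,0,0,0,5],[0,6,7,0,0,0,5],[0,8.5,12.5,0,0,0,5],[0,9.5,17,0,0,0,5],[0,10.5,21,0,0,0,5],[0,12,25,0,0,0,5],[0,13,29,0,0,0,5],[0,13,31.5,0,0,0,5],[0,13,31.5,0,0,0,5],[0,13,31.5,0,0,0,5]]}}

```text
clock: 16.9
position: [0.5264, -0.0337, 0.102]
eef_rot: [0.142, 0.637, 0.74, 0.163]
contact_force: [0.5, -0.4, -1.1]
grip_width: 0.18
```

Run:
```python
from h import *
for n in ['side','top']:
    c=grab(n); save(c,n+'10.png')
im=cv2.imread('pics/side10.png')[110:210,260:340];im2=cv2.imread('pics/top10.png')[120:220,250:300]
cv2.imwrite('pics/z10.png',cv2.resize(np.hstack([im,im2]),None,fx=6,fy=6,interpolation=cv2.INTER_CUBIC))
for w in [(-.05,0,.207),(-.05,0,.188),(-.05,0,.183)]: print(w,rel(*hang(*w)))
for i in range(5): print(r.read_state()['contact_force']); grab('top')
```

```text
(-0.05, 0, 0.207) (array([ 0. , -0. , -0.1]), array([-0.01,  0.14,  0.09]))
(-0.05, 0, 0.188) (array([ 0.1, -8.1, 17.1]), array([-0.01,  0.14,  0.09]))
(-0.05, 0, 0.183) (array([  0.1, -10.2,  21.7]), array([-0.01,  0.14,  0.09]))
[ 1.37027392  1.35294907 -2.07268257]
[-0.00904091  0.83866143 -1.21824503]
[ 0.49209759  0.09075496 -0.4000213 ]
[-1.29806999 -0.13544919 -1.15363692]
[-0.05351428  0.19587137 -1.16773962]
```

View pics/z10.png

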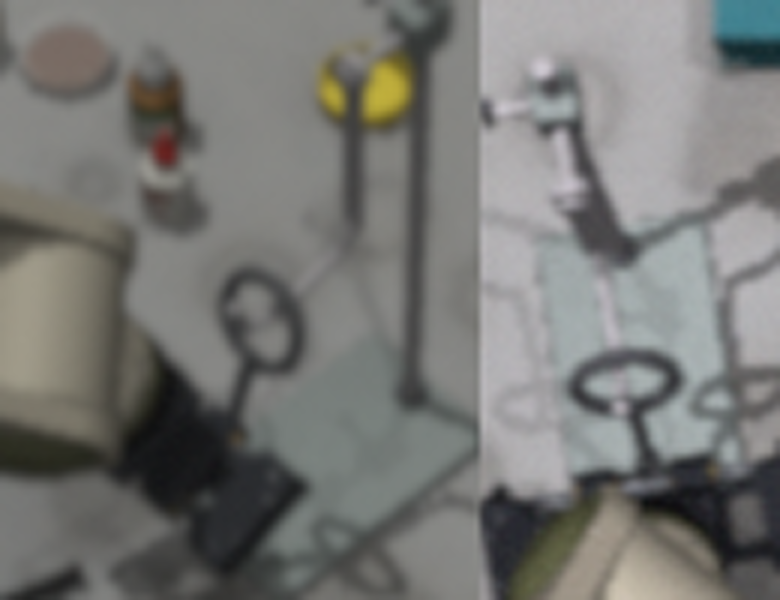

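{"name": "play_rows", "arguments": {"commands": [[0,-1.5,3,0,0,0,5],[0,-3,6,0,0,0,5],[0,-4.5,9,0,0,0,5],[0,-6,12,0,0,0,5],[0,-7,14.5,0,0,0,5],[0,-8,16,0,0,0,5],[0,-8.2,17,0,0,0,5],[0,-8.2,17,0,0,0,5],[0,-8.2,17,0,0,0,5],[0,-8.2,17,0,0,0,5]]}}

```text
clock: 18.25
position: [0.5263, -0.0339, 0.0834]
eef_rot: [0.142, 0.637, 0.739, 0.163]
contact_force: [0.0, 0.1, -2.3]
grip_width: 0.174
```

```bash
cat > look.py <<'E'
import sys
from h import *
k=sys.argv[1]
F=[]
for i in range(3):
  for n in ['side','top']:
    F.append(r.read_state()['contact_force']); c=grab(n); save(c,n+k+'.png')
im=cv2.imread(f'pics/side{k}.png')[110:210,260:340];im2=cv2.imread(f'pics/top{k}.png')[120:220,250:300]
cv2.imwrite(f'pics/z{k}.png',cv2.resize(np.hstack([im,im2]),None,fx=6,fy=6,interpolation=cv2.INTER_CUBIC))
s=r.read_state();print(np.mean(F,0).round(2),s['clock'],s['position'])
E
python3 look.py 11
```

```text
[ 0.24 -0.03 -1.59] 18.55 [ 0.52624363 -0.0338792   0.08326717]
```

View pics/z11.png

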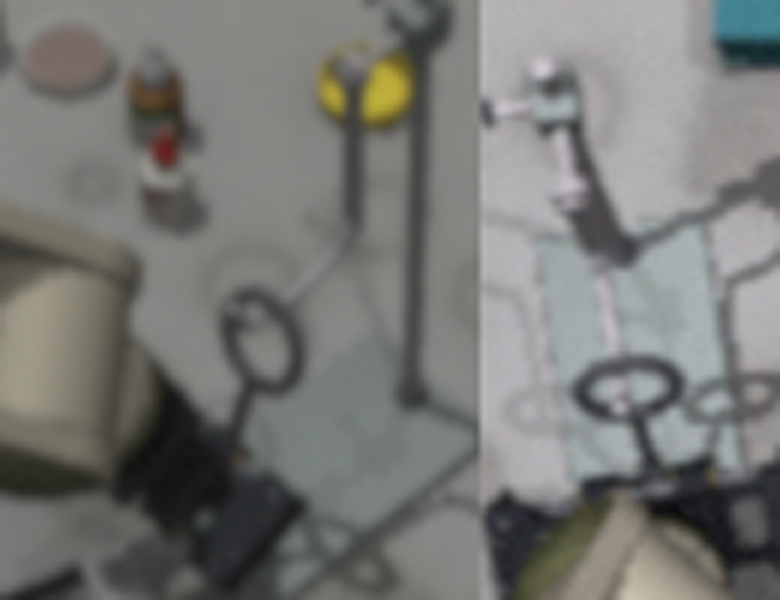

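{"name": "play_rows", "arguments": {"commands": [[0,-0.2,0.4,0,0,0,5],[0,-0.4,0.8,0,0,0,5],[0,-0.6,1.2,0,0,0,5],[0,-0.8,1.6,0,0,0,5],[0,-0.9,2,0,0,0,5],[0,-1.1,2.4,0,0,0,5],[0,-1.3,2.8,0,0,0,5],[0,-1.3,2.8,0,0,0,5],[0,-1.3,2.8,0,0,0,5],[0,-1.3,2.8,0,0,0,5]]}}

```text
clock: 19.55
position: [0.5265, -0.034, 0.0804]
eef_rot: [0.143, 0.637, 0.739, 0.163]
contact_force: [1.3, -0.1, 1.6]
grip_width: 0.178
```

```bash
python3 look.py 12
```

```text
[1.31 0.19 2.24] 19.85 [ 0.52647007 -0.03396298  0.08037003]
```

{"name": "play_rows", "arguments": {"commands": [[0,0.2,-0.5,0,0,0,5],[0,0.2,-0.5,0,0,0,5],[0,0.2,-0.5,0,0,0,14],[0,0.2,-0.5,0,0,0,18],[0,0.2,-0.5,0,0,0,24],[0,0.2,-0.5,0,0,0,35],[0,0.2,-0.5,0,0,0,50],[0,0.2,-0.5,0,0,0,70],[0,0.2,-0.5,0,0,0,90],[0,0.2,-0.5,0,0,0,90]]}}

```text
clock: 20.85
position: [0.5264, -0.034, 0.0809]
eef_rot: [0.143, 0.637, 0.739, 0.163]
contact_force: [0.2, 0.1, 0.0]
grip_width: 0.672
```

```bash
python3 look.py 13
python3 - <<'E'
from h import *
_,R=cur()
print('back 60 stand x',R.inv().apply(np.r_[-X*60,0]),'up 60',R.inv().apply([0,0,60]))
save(grab('wrist'),'wrist13.png')
E
```

```text
[-0.12 -0.05 -0.06] 21.15 [ 0.52643869 -0.03395849  0.08091758]
back 60 stand x [ 8.01107874e-03 -5.43682595e+01 -2.53789736e+01] up 60 [ -0.19059331  25.37882271 -54.3679964 ]
```

View pics/z13.png

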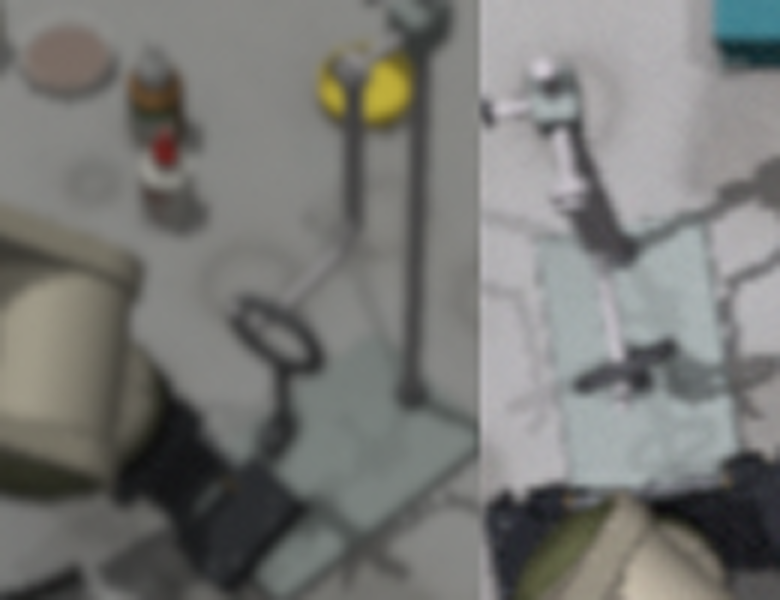

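View pics/wrist13.png

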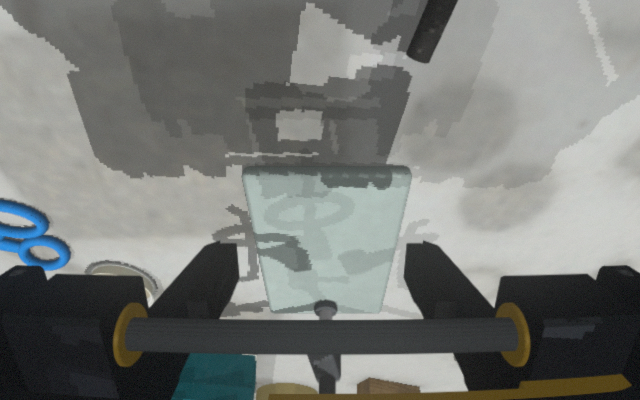

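{"name": "play_rows", "arguments": {"commands": [[0,-3,-1.4,0,0,0,80],[0,-8,-3.8,0,0,0,80],[0,-14,-6.6,0,0,0,80],[0,-22,-10.3,0,0,0,80],[0,-32,-15,0,0,0,80],[0,-44,-20.6,0,0,0,80],[0,-56,-26.2,0,0,0,80],[0,-68,-31.8,0,0,0,80],[0,-80,-37.4,0,0,0,80],[0,-90,-42,0,0,0,80]]}}

```text
clock: 22.2
position: [0.427, -0.0485, 0.0809]
eef_rot: [0.143, 0.638, 0.739, 0.163]
contact_force: [0.6, 0.7, 0.4]
grip_width: 0.807
```

```bash
python3 look.py 14
```

```text
[ 0.16  0.24 -0.24] 22.5 [ 0.42861158 -0.04865761  0.08102679]
```

View pics/z14.png

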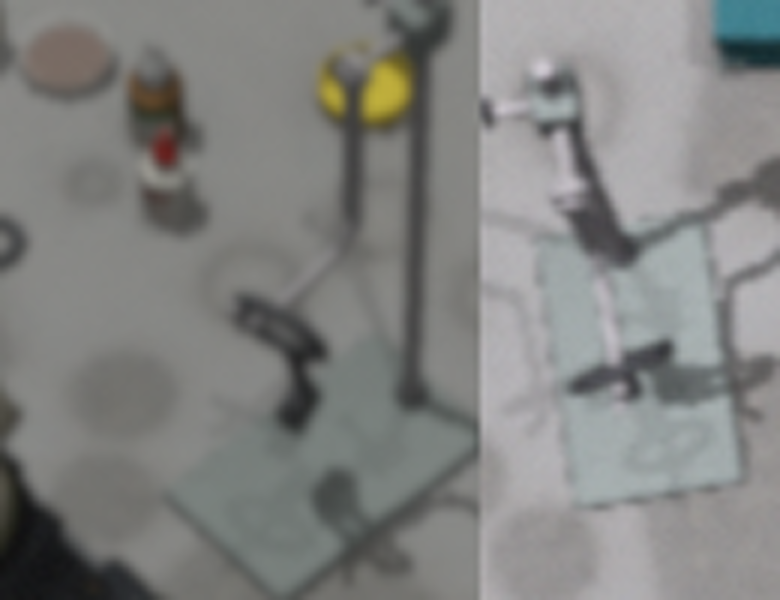

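{"name": "play_rows", "arguments": {"commands": [[0,-3,-2,0,0,0,80],[0,-6,-4,0,0,0,80],[0,-10,-6,0,0,0,80],[0,-10,-6,0,0,0,80],[0,-10,-6,0,0,0,80],[0,-10,-6,0,0,0,80],[0,-10,-6,0,0,0,80],[0,-10,-6,0,0,0,80],[0,-10,-6,0,0,0,80],[0,-10,-6,0,0,0,80]]}}

```text
clock: 23.5
position: [0.4179, -0.0498, 0.0834]
eef_rot: [0.142, 0.638, 0.739, 0.162]
contact_force: [-0.1, 0.6, -0.2]
grip_width: 0.797
```

{"name": "play_rows", "arguments": {"commands": [[0,0,0,0,0,0,80],[0,0,0,0,0,0,80],[0,0,0,0,0,0,80],[0,0,0,0,0,0,80],[0,0,0,0,0,0,80],[0,0,0,0,0,0,80],[0,0,0,0,0,0,80],[0,0,0,0,0,0,80],[0,0,0,0,0,0,80],[0,0,0,0,0,0,80]]}}

```text
clock: 24.5
position: [0.4179, -0.0497, 0.0834]
eef_rot: [0.142, 0.638, 0.739, 0.162]
contact_force: [-0.0, -0.0, 0.9]
grip_width: 0.8
```

{"name": "play_rows", "arguments": {"commands": [[0,0,0,0,0,0,80],[0,0,0,0,0,0,80],[0,0,0,0,0,0,80],[0,0,0,0,0,0,80],[0,0,0,0,0,0,80],[0,0,0,0,0,0,80],[0,0,0,0,0,0,80],[0,0,0,0,0,0,80],[0,0,0,0,0,0,80],[0,0,0,0,0,0,80]]}}

```text
clock: 25.5
position: [0.4179, -0.0498, 0.0834]
eef_rot: [0.143, 0.638, 0.739, 0.162]
contact_force: [-0.2, 0.7, -0.9]
grip_width: 0.798
```

```bash
cat > mot.py <<'E'
import sys
from h import *
L=[]
for i in range(16):
    c=grab('side'); L.append(c['color'][:,:,::-1])
    g=c['color'].max(2)[155:185,290:320]; ys,xs=np.where(g<75); print((xs.mean().round(2),ys.mean().round(2),len(xs)) if len(xs) else None,end=' ')
cv2.imwrite(f'pics/mot{sys.argv[1]}.png',cv2.resize(np.hstack([im[140:205,270:330] for im in L[::6]]),None,fx=4.4,fy=6,interpolation=cv2.INTER_CUBIC))
print(r.read_state()['clock'])
E
python3 mot.py a
```

```text
(np.float64(16.39), np.float64(17.41), 96) (np.float64(15.78), np.float64(17.01), 93) (np.float64(15.44), np.float64(16.56), 101) (np.float64(15.01), np.float64(16.49), 100) (np.float64(14.81), np.float64(16.34), 98) (np.float64(14.81), np.float64(16.23), 98) (np.float64(14.81), np.float64(16.51), 100) (np.float64(14.97), np.float64(16.67), 96) (np.float64(15.13), np.float64(16.64), 101) (np.float64(15.57), np.float64(16.9), 103) (np.float64(15.6), np.float64(16.87), 103) (np.float64(15.57), np.float64(16.8), 103) (np.float64(15.5), np.float64(16.77), 104) (np.float64(15.32), np.float64(16.91), 96) (np.float64(14.98), np.float64(16.81), 101) (np.float64(14.84), np.float64(16.57), 96) 26.3
```

View pics/mota.png

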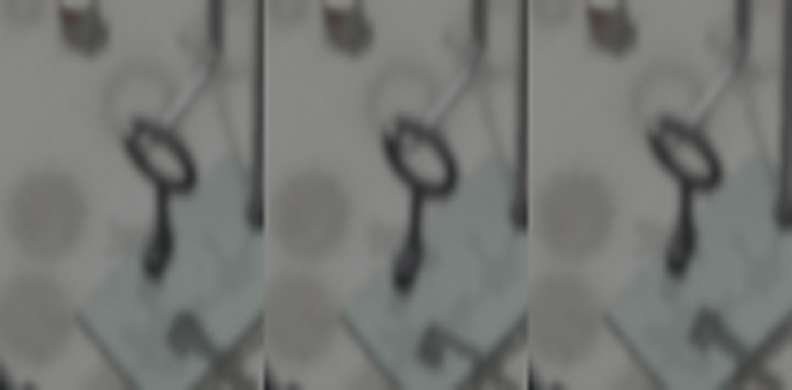

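Hanging and slowly settling; there is ample time, so I let it come to rest.

{"name": "play_rows", "arguments": {"commands": [[0,0,0,0,0,0,80],[0,0,0,0,0,0,80],[0,0,0,0,0,0,80],[0,0,0,0,0,0,80],[0,0,0,0,0,0,80],[0,0,0,0,0,0,80],[0,0,0,0,0,0,80],[0,0,0,0,0,0,80],[0,0,0,0,0,0,80],[0,0,0,0,0,0,80]]}}

```text
clock: 27.3
position: [0.4179, -0.0498, 0.0834]
eef_rot: [0.143, 0.638, 0.739, 0.162]
contact_force: [0.5, -0.1, -0.3]
grip_width: 0.798
```

{"name": "play_rows", "arguments": {"commands": [[0,0,0,0,0,0,80],[0,0,0,0,0,0,80],[0,0,0,0,0,0,80],[0,0,0,0,0,0,80],[0,0,0,0,0,0,80],[0,0,0,0,0,0,80],[0,0,0,0,0,0,80],[0,0,0,0,0,0,80],[0,0,0,0,0,0,80],[0,0,0,0,0,0,80]]}}

```text
clock: 28.3
position: [0.4179, -0.0498, 0.0834]
eef_rot: [0.143, 0.638, 0.739, 0.162]
contact_force: [-0.2, -0.2, -0.7]
grip_width: 0.8
```

{"name": "play_rows", "arguments": {"commands": [[0,0,0,0,0,0,80],[0,0,0,0,0,0,80],[0,0,0,0,0,0,80],[0,0,0,0,0,0,80],[0,0,0,0,0,0,80],[0,0,0,0,0,0,80],[0,0,0,0,0,0,80],[0,0,0,0,0,0,80],[0,0,0,0,0,0,80],[0,0,0,0,0,0,80]]}}

```text
clock: 29.3
position: [0.4179, -0.0498, 0.0834]
eef_rot: [0.143, 0.638, 0.739, 0.162]
contact_force: [-0.3, 0.0, 1.0]
grip_width: 0.799
```

{"name": "play_rows", "arguments": {"commands": [[0,0,0,0,0,0,80],[0,0,0,0,0,0,80],[0,0,0,0,0,0,80],[0,0,0,0,0,0,80],[0,0,0,0,0,0,80],[0,0,0,0,0,0,80],[0,0,0,0,0,0,80],[0,0,0,0,0,0,80],[0,0,0,0,0,0,80],[0,0,0,0,0,0,80]]}}

```text
clock: 30.3
position: [0.4179, -0.0498, 0.0834]
eef_rot: [0.142, 0.638, 0.739, 0.162]
contact_force: [0.1, 0.2, -0.3]
grip_width: 0.802
```

{"name": "play_rows", "arguments": {"commands": [[0,0,0,0,0,0,80],[0,0,0,0,0,0,80],[0,0,0,0,0,0,80],[0,0,0,0,0,0,80],[0,0,0,0,0,0,80],[0,0,0,0,0,0,80],[0,0,0,0,0,0,80],[0,0,0,0,0,0,80],[0,0,0,0,0,0,80],[0,0,0,0,0,0,80]]}}

```text
clock: 31.3
position: [0.4179, -0.0498, 0.0834]
eef_rot: [0.143, 0.638, 0.739, 0.162]
contact_force: [0.5, -0.4, -0.9]
grip_width: 0.802
```

```bash
python3 mot.py b; python3 look.py 20
```

```text
(np.float64(14.7), np.float64(16.42), 105) (np.float64(14.7), np.float64(16.42), 105) (np.float64(14.7), np.float64(16.42), 105) (np.float64(14.87), np.float64(16.65), 103) (np.float64(14.97), np.float64(16.85), 98) (np.float64(15.13), np.float64(16.75), 97) (np.float64(15.31), np.float64(16.7), 96) (np.float64(15.29), np.float64(16.62), 100) (np.float64(15.47), np.float64(16.65), 98) (np.float64(15.45), np.float64(16.82), 99) (np.float64(15.5), np.float64(16.72), 101) (np.float64(15.49), np.float64(16.99), 99) (np.float64(15.49), np.float64(16.44), 99) (np.float64(15.42), np.float64(16.3), 96) (np.float64(15.17), np.float64(16.9), 94) (np.float64(15.0), np.float64(16.51), 102) 32.1
[ 0.1  -0.2  -0.16] 32.4 [ 0.41792951 -0.04976267  0.08342622]
```

View pics/motb.png

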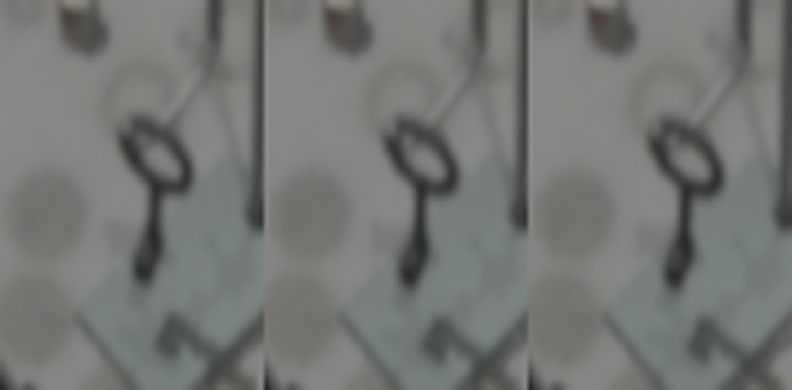

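View pics/z20.png

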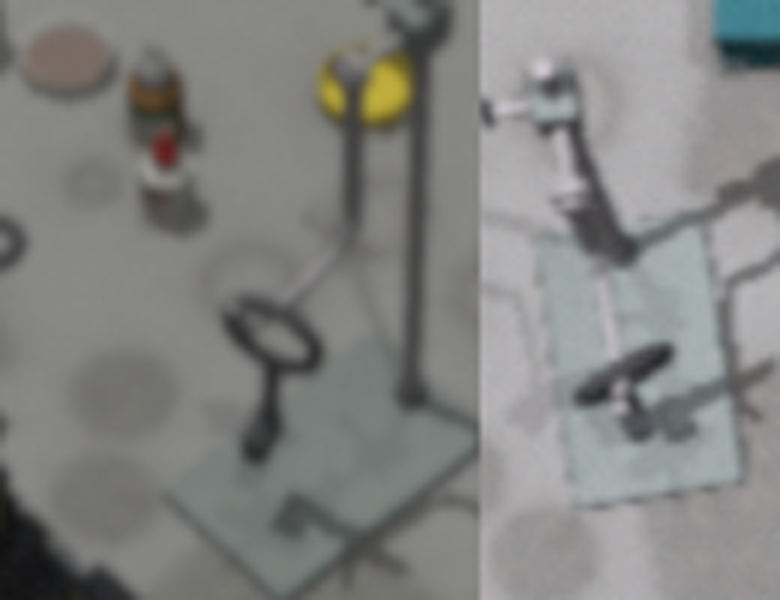

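{"name": "play_rows", "arguments": {"commands": [[0,0,0,0,0,0,80],[0,0,0,0,0,0,80],[0,0,0,0,0,0,80],[0,0,0,0,0,0,80],[0,0,0,0,0,0,80],[0,0,0,0,0,0,80],[0,0,0,0,0,0,80],[0,0,0,0,0,0,80],[0,0,0,0,0,0,80],[0,0,0,0,0,0,80]]}}

```text
clock: 33.4
position: [0.4179, -0.0498, 0.0834]
eef_rot: [0.142, 0.638, 0.739, 0.162]
contact_force: [-0.2, -0.1, -0.3]
grip_width: 0.801
```

{"name": "play_rows", "arguments": {"commands": [[0,0,0,0,0,0,80],[0,0,0,0,0,0,80],[0,0,0,0,0,0,80],[0,0,0,0,0,0,80],[0,0,0,0,0,0,80],[0,0,0,0,0,0,80],[0,0,0,0,0,0,80],[0,0,0,0,0,0,80],[0,0,0,0,0,0,80],[0,0,0,0,0,0,80]]}}

```text
clock: 34.4
position: [0.4179, -0.0498, 0.0834]
eef_rot: [0.142, 0.638, 0.739, 0.162]
contact_force: [-0.3, -0.1, 1.2]
grip_width: 0.801
```

{"name": "play_rows", "arguments": {"commands": [[0,0,0,0,0,0,80],[0,0,0,0,0,0,80],[0,0,0,0,0,0,80],[0,0,0,0,0,0,80],[0,0,0,0,0,0,80],[0,0,0,0,0,0,80],[0,0,0,0,0,0,80],[0,0,0,0,0,0,80],[0,0,0,0,0,0,80],[0,0,0,0,0,0,80]]}}

```text
clock: 35.4
position: [0.4179, -0.0498, 0.0834]
eef_rot: [0.143, 0.638, 0.739, 0.162]
contact_force: [0.1, -0.0, -0.7]
grip_width: 0.805
```

{"name": "play_rows", "arguments": {"commands": [[0,0,0,0,0,0,80],[0,0,0,0,0,0,80],[0,0,0,0,0,0,80],[0,0,0,0,0,0,80],[0,0,0,0,0,0,80],[0,0,0,0,0,0,80],[0,0,0,0,0,0,80],[0,0,0,0,0,0,80],[0,0,0,0,0,0,80],[0,0,0,0,0,0,80]]}}

```text
clock: 36.4
position: [0.4179, -0.0498, 0.0834]
eef_rot: [0.142, 0.638, 0.739, 0.162]
contact_force: [-0.3, -1.0, -0.2]
grip_width: 0.801
```

{"name": "play_rows", "arguments": {"commands": [[0,0,0,0,0,0,80],[0,0,0,0,0,0,80],[0,0,0,0,0,0,80],[0,0,0,0,0,0,80],[0,0,0,0,0,0,80],[0,0,0,0,0,0,80],[0,0,0,0,0,0,80],[0,0,0,0,0,0,80],[0,0,0,0,0,0,80],[0,0,0,0,0,0,80]]}}

```text
clock: 37.4
position: [0.4179, -0.0498, 0.0834]
eef_rot: [0.143, 0.638, 0.739, 0.162]
contact_force: [0.5, 0.2, 0.4]
grip_width: 0.799
```

{"name": "play_rows", "arguments": {"commands": [[0,0,0,0,0,0,80],[0,0,0,0,0,0,80],[0,0,0,0,0,0,80],[0,0,0,0,0,0,80],[0,0,0,0,0,0,80],[0,0,0,0,0,0,80],[0,0,0,0,0,0,80],[0,0,0,0,0,0,80],[0,0,0,0,0,0,80],[0,0,0,0,0,0,80]]}}

```text
clock: 38.4
position: [0.4179, -0.0498, 0.0834]
eef_rot: [0.143, 0.638, 0.739, 0.162]
contact_force: [0.5, 0.6, 0.5]
grip_width: 0.797
```

```bash
cat > blk.py <<'E'
from h import *
L=[]
for i in range(24):
    c=grab('side'); g=c['color'].max(2)
    L.append(g)
    sub=g[170:192,290:318]; m=(sub<70); ys,xs=np.where(m)
    # block: lowest dark pixels
    k=ys>=4; w=np.maximum(0,85-sub.astype(float))*(np.arange(22)[:,None]>=6); n=w.sum()
    print(((w*np.arange(28)).sum()/n+290).round(2),((w*np.arange(22)[:,None]).sum()/n+170).round(2),end=' | ')
print(r.read_state()['clock'])
cv2.imwrite('pics/blk.png',cv2.resize(np.hstack([x[140:205,270:330] for x in L[::6]]),None,fx=3.3,fy=6,interpolation=cv2.INTER_CUBIC))
E
python3 blk.py
```

```text
303.56 181.4 | 303.55 181.48 | 303.63 181.71 | 303.76 181.66 | 303.89 181.77 | 303.99 181.9 | 304.12 181.99 | 304.29 181.92 | 304.34 181.96 | 304.34 181.95 | 304.34 181.88 | 304.21 181.95 | 304.06 182.01 | 303.93 181.81 | 303.8 181.74 | 303.69 181.65 | 303.58 181.71 | 303.55 181.41 | 303.56 181.39 | 303.58 181.66 | 303.68 181.65 | 303.79 181.66 | 303.91 181.8 | 304.01 182.01 | 39.6
```

View pics/blk.png

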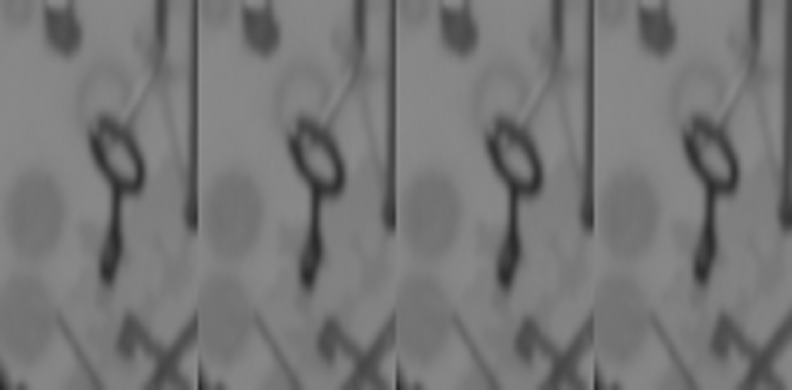

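```bash
python3 look.py 21
python3 - <<'E'
from h import *
a=r.read_camera('side');b=r.read_camera('top')
u1=((272+.5)/6-.5+260,(335+.5)/6-.5+110);u2=((625-480+.5)/6-.5+250,(375+.5)/6-.5+120)
o1,d1=ray(a,*u1);o2,d2=ray(b,*u2)
t=np.linalg.lstsq(np.stack([d1,-d2],1),o2-o1,rcond=None)[0]
p=o1+t[0]*d1;q=o2+t[1]*d2;m=(p+q)/2
print(X@(m[:2]-C),Y@(m[:2]-C),m[2],np.linalg.norm(p-q))
save(b,'topend.png')
print('small',onz(b,206.25,201.25,0))
g=b['color'].max(2)[188:236,195:220]; m=(g<105).astype(np.uint8); n,l,st,ce=cv2.connectedComponentsWithStats(m);print(st[1:],ce[1:]+[195,188])
E
```

```text
[-0.09 -0.24  0.19] 39.9 [ 0.41789161 -0.04972763  0.08340387]
-0.04144994618552042 0.00032092271897315615 0.18812404683595096 0.00201955229025343
small [0.54177808 0.25129224 0.        ]
[[  7   9  11  34 119]] [[207.8907563  213.05882353]]
```

View pics/z21.png

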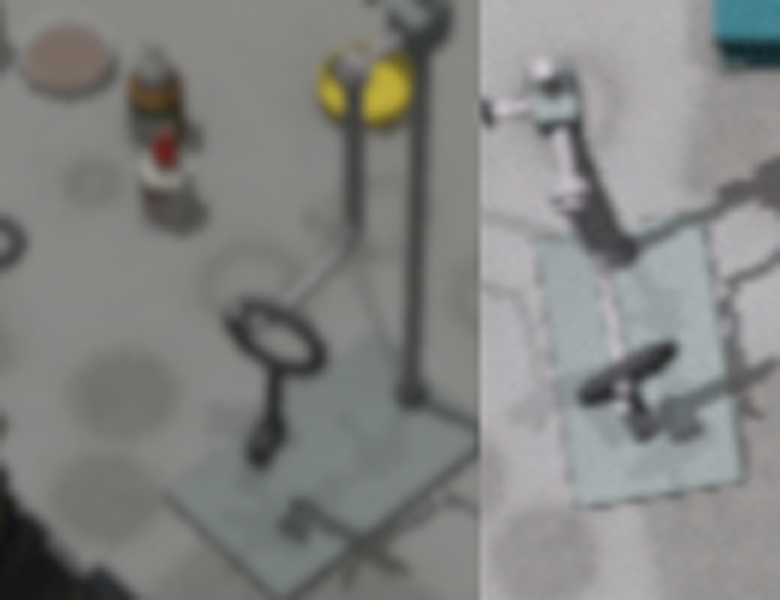

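Run:
```python
from h import *
a=r.read_camera('side');b=r.read_camera('top')
def tri(s,t_):
    u1=((s[0]+.5)/6-.5+260,(s[1]+.5)/6-.5+110);u2=((t_[0]-480+.5)/6-.5+250,(t_[1]+.5)/6-.5+120)
    o1,d1=ray(a,*u1);o2,d2=ray(b,*u2)
    t=np.linalg.lstsq(np.stack([d1,-d2],1),o2-o1,rcond=None)[0]
    p=o1+t[0]*d1;q=o2+t[1]*d2;m=(p+q)/2
    return np.r_[X@(m[:2]-C),Y@(m[:2]-C),m[2]],np.linalg.norm(p-q)
e=tri((274,337),(628,373));k=tri((262,440),(642,425));print(e,k)
d=e[0]-k[0];print(np.arccos(d[2]/np.linalg.norm(d)),np.linalg.norm(d))
```

```text
(array([-0.04083404, -0.00128796,  0.1874522 ]), np.float64(0.0028852305551232953)) (array([-0.05388123,  0.00037253,  0.09430202]), np.float64(0.000978460214795079))
0.14026869478691484 0.09407413374689917
```

```bash
python3 -c "
from workcell import r
print(r.job_done())"
```

```text
the job is handed in; nothing more can be done
None
```

The large ring now hangs on the hook and the job is handed in, at about 40 s of the 70 s allowed.

I stopped the hanger by leaning the shut fingers against its hook, then drew them off slowly. Wrist pictures over 0.6 s showed it still and straight down. I then gripped the large dark ring by its block with the tool tilted 45°, turned the ring upright and threaded it over the tip. I lowered it until it touched the seat, released it and backed the arm off.

Last checks before handing in:
- **Ring position:** its hole centre is at about x −41, y 0, height 188 mm in the stand's frame, which is inside the limits.
- **Ring tilt:** the line from block to ring measured about 0.14 rad from vertical. That overstates the tilt, because the block sits off the ring plane; the limit is 0.3 rad.
- **Ring motion:** a small swing of a few mm at the block remains, about 0.02 m/s, against a limit of 0.12 m/s.
- **Hanger:** it looked straight down in the last pictures. I did not measure its angle again after hanging the ring.
- **Robot:** the gripper is about 0.1 m clear, and the contact force reads zero within noise.
- **Small ring:** it is in the same place as at the start.

One disagreement: before threading, the camera put the hook tip about 6 mm further back and 8 mm lower than the stand fit did. I shifted the path a few mm to allow for it, and the tip went through the hole without contact.

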